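# Pack the second lamp layer and raise the inspection torch over it

### The arm

A 6-joint arm with a two-finger parallel gripper is mounted at the origin on the work surface. World frame = base frame: x ahead of the robot, y to its left, z up, the work surface at z = 0. Lengths are in m, angles in rad, forces in N, time in s.
With the tool pointing down it reaches from about 0.275 to 0.825 m from the base axis. Payload 4.9 kg.
Tool frame: the origin (TCP) lies midway between the tips of the shut fingers; the grasp point (between the pads) lies 19 mm behind it (grip_point_offset is the distance from the TCP to the grasp point, in m); z points along the fingers, x is the direction in which the jaws open and shut, and the axes are right-handed (so a half turn about z gives the same grasp; the last joint's range is limited). The gripper opens to 85 mm and grips with 20 to 120 N. Pads are 22 mm wide; open, the fingers measure 114 mm over their backs; the gripper's body (76 mm by 85 mm) begins 54 mm behind the grasp point. The pads swing forward as they close: fully open they stand 13 mm farther back than shut.
Start: joints at [-1.416, 0.326, -0.193, 1.052, 0, 1.437], TCP at [0.157, -0.527, 0.231] pointing down, gripper open.
Joint ranges: [-2.65, 2.65], [-0.97, 1.79], [-1.3, 1.35], [-1.93, 2.1], [-1.47, 1.37], [-3.14, 3.14]. Speed limits (rad/s): [2.57, 2.57, 3.14, 3.14, 3.14, 3.14].

### API

Orientations are given as a rotation vector (axis times angle).
In Python, from cell import * gives the robot as it stands. Calls block until the motion is done:
- movep(position, orientation): joint-space move of the TCP to a pose.
- move_l(position, velocity=0.15, rot=None, until_force=None): straight line of the TCP; rot=None keeps the orientation; velocity is the mean speed in m/s. With until_force (N) it stops when the force on the tool has changed by that much, and returns True; else False.
- set_joints(angles): joint-space move.
- let_go() and grab(newtons=None): open the fingers fully, or close them until they stop; newtons is the grip in N (None keeps the last).
- sleep(seconds).
- ik(position, orientation): joint angles nearest the present ones, or None.
- get_state(): the state.
- grab_frame(name): name is "scene" or "top" or "wrist"; returns a dict with "img" (400x640x3 uint8, red, green, blue), "fx", "fy", "cx", "cy" (pixels), "cam_to_world" (4x4, takes a point from camera to world coordinates); the wrist camera has in their place "T_tool_cam" (4x4, takes a point from camera to tool coordinates, whose origin is the TCP and whose axes are the tool frame's). Camera axes: x right, y down, z forward; pixel columns grow to the right and rows downward; lengths in m; the calibration is good to about 2 mm. A picture is of the moment at which its call begins: read the wrist's pose just before it. There is no depth.
A pose or a line that the arm cannot do raises MotionError and nothing moves.
- sign_off(): hands the job in, once; it reports no verdict.
Trained networks look in the newest picture that a camera, given by its name, has taken for a name from the list of things; names that differ only in an ending like _2 or _b are one class to them, and where a whole thing is asked for, a point or a joint stands for the part that bears it (a point fixed in the world has none). Each returns a list of dicts, best first, with "score" (0 to 1); they miss things now and then, are a little off and sometimes report something else, mostly with a low value. They report only what shows in the picture. A call takes as long as a camera call. They do not tell look-alikes from the thing itself.
- spot_in(camera, name): "centre" ([column, row] in pixels, amid what is visible of it).
- silhouettes(camera, name): "mask" (400x640 bool, what is visible of it) and "centre" ([column, row] in pixels, amid what is visible of it).
- tip_of(camera, name): "centre" ([column, row] in pixels: a listed point, or the origin of a listed thing).
The state is a dict: "clock": time; "q": joint angles; "joint_velocities": joint speeds; "tau": joint torques, N m; "position": TCP position; "eef_rot": TCP orientation; "contact_force": force on the tool from outside, world axes, zero at the start; "wrist_torque": the same for the moment, N m; "finger_gap": opening from 0.0 (shut) to 1.0 (fully open).
Only numpy, scipy, OpenCV 4.12 (cv2) and the standard library are available. Lean on these libraries where they do the work, as an engineer would, in place of code of your own. Each camera call takes 0.05 s, during which the arm holds its last target.

### The job

Lay the green separator sheet squarely on the lamp module on the blue stand, then stack the other module squarely on the sheet. Then, to inspect it, draw the orange torch out of its holder, tip it to a slant of about 45 degrees and point its lens down at the middle of the upper module's face from about 10 cm away. Finish while still holding the torch raised there, touching nothing else with it, and leave the marker, tape, screwdriver, mug and wrench alone.

Things in the scene. Friction and masses are not known exactly. Their poses are not given: they have to be found in the camera images.
- pack_block: Blue packing stand, fixed: a base plate 170 (x) by 90 (y) by 8 thick, seen all round the module from above, with a block 100 (x) by 36 (y) in its middle whose top is 30 mm above the table; origin at the centre of its underside, on the table. The lower module lies on the block from the start. This stand and the two brown blocks change places with one another.
- module_low: The lower lamp module: flat aluminium slab with a white light strip and yellow LEDs on its upper face, 126 (x) by 56 (y) by 18 thick, about 220 g, lying level and loose on the blue stand's block, 30 mm above the table, centred to about 4 mm and overhanging the block all round. Origin at the centre of its underside, z up.
- sheet: Stiff green plastic separator sheet, 136 (x) by 64 (y) by 5 thick, 40 g, lying level and loose on a cardboard-brown block (100 by 36 by 30 high, x along the sheet's x to 3 degrees), so that its edges overhang the block by about 14 mm along the long sides. Origin at the centre of its underside, 30 mm above the table, z up.
- module_top: The module to be stacked, the same shape and look as the lower one (126 by 56 by 18 thick, 150 to 310 g), lying level and loose on the other brown block, 30 mm above the table. Origin at the centre of its underside, z up, light face on top.
- module_face (a point): Centre of the upper face of the module to be stacked (18 mm above its underside): what the torch must point at.
- holder: Fixed grey holder block, 160 (x) by 70 (y) by 60 high, origin at the centre of its underside. Two round wells 45 wide and 50 deep, open at the top, at x = -40 and +40 mm, y = 0; their floors are 10 mm above the table. One carries the torch, the other the marker.
- torch: Round torch standing upright, lens down, in one well: black head 38 wide and 40 long, above it an orange barrel 28 wide up to 150 mm (black tail cap on the last 12 mm), 100 to 200 g. Origin at the centre of the lens (the bottom face); z runs along the barrel from lens to tail. It stands loosely, its tail 160 mm above the table.
- torch_aim (a point): Point on the torch's axis 100 mm in front of the lens (z = -100 mm in the torch's frame): where the light should fall.
- marker: Thick marker pen, white with a red cap, 29 wide and 110 long, standing in the other well; leave it there. Origin at its bottom.
- tape: Roll of yellow tape, 90 wide and 25 high, lying flat; leave alone. Origin at the centre of its underside.
- screwdriver: Red-handled screwdriver lying beyond the blocks; leave alone.
- mug: White mug, 80 wide and 90 high, beyond the blocks; leave alone. Origin at the centre of its underside.
- wrench: Steel wrench lying to the robot's near right; leave alone.
Not all that is in view belongs to the job. Several things have the shape of the sheet; the one meant has the colours described above.

How it is judged:
On the way, in this order (a step that is already met when the one before it is completed fails the run):
1. the sheet lies squarely on the lower module, let go (horizontal distance between module_low and pack_block below 0.015 m and angle between the x axis of module_low and the x axis of pack_block, either way round below 0.17 rad and angle between module_low's own z axis and vertical below 0.06 rad and horizontal distance between sheet and module_low below 0.015 m and angle between the x axis of sheet and the x axis of module_low, either way round below 0.17 rad and z of sheet in the frame of module_low between 0.0155 and 0.0205 m and contact force between the fingers and sheet below 0.1 N and linear speed of sheet below 0.02 m/s), for 0.2 s.
2. the other module lies squarely on the sheet, let go (horizontal distance between module_low and pack_block below 0.015 m and angle between the x axis of module_low and the x axis of pack_block, either way round below 0.17 rad and angle between module_low's own z axis and vertical below 0.06 rad and horizontal distance between sheet and module_low below 0.015 m and angle between the x axis of sheet and the x axis of module_low, either way round below 0.17 rad and z of sheet in the frame of module_low between 0.0155 and 0.0205 m and horizontal distance between module_top and sheet below 0.015 m and angle between the x axis of module_top and the x axis of sheet, either way round below 0.17 rad and z of module_top in the frame of sheet between 0.003 and 0.0075 m and contact force between the fingers and module_top below 0.1 N and linear speed of module_top below 0.02 m/s), for 0.2 s.
3. the torch is drawn out of its holder, in the fingers and clear of it (height (world z) of torch above 0.08 m and contact force between the fingers and torch above 1 N and contact force between torch and holder below 0.1 N), for 0.2 s.
At the end, for the whole second after the job is handed in: Stand, module, sheet, module each centred to 15 mm, parallel to 0.17 rad, flat, let go. Torch held still in the fingers clear of holder and stack, lens over 100 mm up, axis 30-60 deg from vertical, the point 100 mm before its lens within 45 mm of the upper face's centre (all of step 2 and contact force between each of the fingers, torch and sheet below 0.1 N and linear speed of sheet below 0.02 m/s and contact force between the fingers and torch above 1 N and distance between torch_aim and module_face below 0.045 m and angle between torch's own z axis and vertical between 0.52 and 1.05 rad and height (world z) of torch above 0.1 m and linear speed of torch below 0.03 m/s and contact force between torch and holder below 0.1 N and contact force between torch and module_top below 0.1 N and contact force between torch and module_low below 0.1 N and contact force between torch and pack_block below 0.1 N); the arm keeps its last pose, push and grip.
It fails at once if the marker pen is moved by more than 3 cm (distance of marker from where it was at the start of the episode above 0.03 m).
It fails at once if the tape roll is moved by more than 3 cm (distance of tape from where it was at the start of the episode above 0.03 m).
It fails at once if the screwdriver is moved by more than 3 cm (distance of screwdriver from where it was at the start of the episode above 0.03 m).
It fails at once if the mug is moved by more than 3 cm (distance of mug from where it was at the start of the episode above 0.03 m).
It fails at once if the wrench is moved by more than 3 cm (distance of wrench from where it was at the start of the episode above 0.03 m).
It also fails if it takes over 72 s, if anything falls off the work surface, if the arm or the gripper's body presses on something with over 40 N, if the wrist force passes 120 N, or if a joint passes its speed limit or range.

## Working session

There is one attempt and no reset: what is moved stays moved. The work goes in short steps, each a Python script; the robot and the scene stay as the last script left them, time stands still between calls to the robot, and variables do not carry over. Pictures are saved under pics/ and viewed, and the job is handed in when it is done.

```bash
ls; mkdir -p pics; python3 - <<'E'
from cell import *
import cv2
for n in ("scene","top"):
    f=grab_frame(n); cv2.imwrite(f"pics/{n}0.png",f["img"][:,:,::-1]); print(n,f["fx"],f["cx"],f["cy"],f["cam_to_world"])
f=grab_frame("wrist");cv2.imwrite("pics/wrist0.png",f["img"][:,:,::-1]);print(f["T_tool_cam"])
for c in("scene","top"):
  for n in ("sheet","module_low","module_top","pack_block","holder","torch","marker","tape","mug","screwdriver","wrench"):
    print(c,n,[(round(d["score"],2),[round(float(x)) for x in d["centre"]]) for d in spot_in(c,n)])
print(get_state())
E
```

```text
pics
scene 411.605610974145 319.9912458868616 200.66866206149854 [[ 0.77217043  0.35020758 -0.5301957   1.08187046]
 [ 0.63495139 -0.45715369  0.62277382 -0.71083191]
 [-0.02428081 -0.81753602 -0.57536535  0.60303813]
 [ 0.          0.          0.          1.        ]]
top 497.9900818436277 317.3764554289788 205.09265051650655 [[-0.01085166 -0.98240435  0.18645089  0.31502703]
 [-0.99993614  0.01007259 -0.00512529 -0.05921466]
 [ 0.00315707 -0.1864946  -0.98245091  1.24446517]
 [ 0.          0.          0.          1.        ]]
[[ 9.99999398e-01  1.08725416e-03 -1.48106941e-04 -6.75263665e-04]
 [-1.00493376e-03  9.61648526e-01  2.74282887e-01 -6.95272367e-02]
 [ 4.40642030e-04 -2.74282573e-01  9.61649040e-01 -1.42586244e-01]
 [ 0.00000000e+00  0.00000000e+00  0.00000000e+00  1.00000000e+00]]
scene sheet [(0.96, [360, 159]), (0.67, [307, 159])]
scene module_low [(0.73, [308, 199])]
scene module_top []
scene pack_block [(0.84, [309, 213])]
scene holder [(0.85, [206, 245])]
scene torch [(0.95, [189, 200])]
scene marker [(0.68, [213, 225])]
scene tape [(0.97, [410, 221])]
scene mug [(0.7
[... 561 characters left out ...]
, 293]), (0.37, [436, 258])]
{'clock': 1.25, 'q': array([-1.41622381e+00,  3.26175827e-01, -1.92600157e-01,  1.05200570e+00,
        1.98114433e-06,  1.43659450e+00]), 'joint_velocities': array([ 0.00062701, -0.00115793, -0.00040953,  0.00028848, -0.0011936 ,
        0.00159716]), 'tau': array([-2.78310072e-04, -4.43334174e+01,  2.62756974e+01,  1.02191760e-03,
       -1.33469352e-04,  4.37770609e-06]), 'position': array([ 0.15664076, -0.52723951,  0.23129395]), 'eef_rot': array([ 2.51795301e+00, -1.87868612e+00,  1.86067167e-05]), 'contact_force': array([ 0.00494114, -0.30294666,  0.34365359]), 'wrist_torque': array([ 0.03560718,  0.02645118, -0.00156959]), 'finger_gap': 1.0007920397610635}
```

View pics/scene0.png

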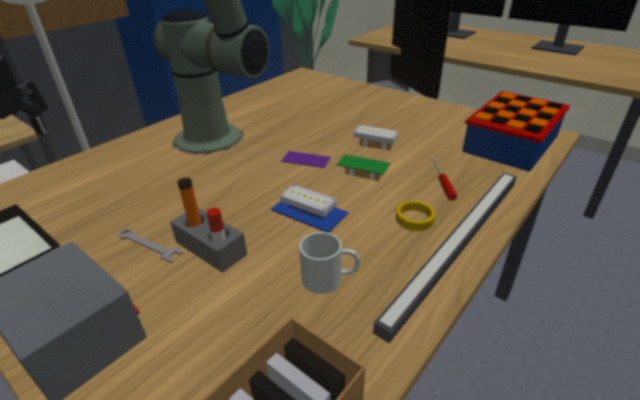

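View pics/top0.png

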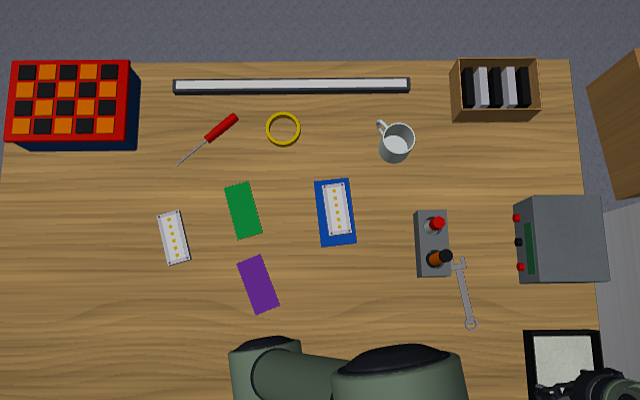

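Look-alikes for the sheet: the green plate at top (242,211) / scene (362,166), and the purple plate at top (257,288) / scene (306,159). By the description I want the green one. The torch is the orange one at top (440,255), and the loose module is at (173,238). Next I'll get rough positions from the top view and check the sheet in a close crop.

```bash
cat > h.py <<'E'
from cell import *
import cv2, numpy as np
from scipy.spatial.transform import Rotation as R
def cam(n):
    s=get_state(); f=grab_frame(n)
    if n=="wrist":
        T=np.eye(4);T[:3,:3]=R.from_rotvec(s["eef_rot"]).as_matrix();T[:3,3]=s["position"]
        f["cam_to_world"]=T@f["T_tool_cam"]
    return f
def ray(f,p):
    p=np.atleast_2d(p).astype(float)
    d=np.c_[(p[:,0]-f["cx"])/f["fx"],(p[:,1]-f["cy"])/f["fy"],np.ones(len(p))]
    M=f["cam_to_world"]; return M[:3,3],d@M[:3,:3].T
def onplane(f,p,z):
    o,d=ray(f,p); return o+d*((z-o[2])/d[:,2])[:,None]
def tri(views):
    A=np.zeros((3,3));b=np.zeros(3)
    for f,p in views:
        o,d=ray(f,p);d=d[0]/np.linalg.norm(d[0]);P=np.eye(3)-np.outer(d,d);A+=P;b+=P@o
    x=np.linalg.solve(A,b)
    res=[np.linalg.norm(np.cross(x-ray(f,p)[0],ray(f,p)[1][0]/np.linalg.norm(ray(f,p)[1][0]))) for f,p in views]
    return x,res
def hsv(f): return cv2.cvtColor(f["img"],cv2.COLOR_RGB2HSV)
def biggest(m,lo=40):
    n,l,st,c=cv2.connectedComponentsWithStats(m.astype(np.uint8))
    if n<2: return None
    i=1+np.argmax(st[1:,4]); return l==i
def rect(f,m,z):
    """min-area rect of mask projected on plane z -> centre, sizes, yaw of long axis"""
    c=max(cv2.findContours(m.astype(np.uint8),cv2.RETR_EXTERNAL,cv2.CHAIN_APPROX_NONE)[0],key=cv2.contourArea)[:,0,:]
    w=onplane(f,c,z)[:,:2]
    (cx,cy),(a,b),an=cv2.minAreaRect((w*1000).astype(np.float32))
    if a<b: a,b,an=b,a,an+90
    an=(an+90)%180-90
    return np.array([cx,cy])/1000,(a,b),np.radians(an)
def green(f): 
    h=hsv(f);return biggest((h[...,0]>45)&(h[...,0]<85)&(h[...,1]>130)&(h[...,2]>50))
def blue(f):
    h=hsv(f);return biggest((h[...,0]>100)&(h[...,0]<125)&(h[...,1]>150)&(h[...,2]>90))
def down(yaw): # tool x (jaw axis) at world angle yaw, z down
    x=np.array([np.cos(yaw),np.sin(yaw),0]);z=np.array([0,0,-1.]);return R.from_matrix(np.c_[x,np.cross(z,x),z]).as_rotvec()
def save(f,n,pts=()):
    im=f["img"][:,:,::-1].copy()
    for p in pts: cv2.circle(im,tuple(int(round(float(v))) for v in p),3,(255,0,255),1)
    cv2.imwrite(f"pics/{n}.png",im)
E
python3 - <<'E'
from h import *
f=cam("top")
print("green",rect(f,green(f),.035))
m=green(f);print(m.sum())
b=blue(f); print("blue",rect(f,b,.008),b.sum())
for n,z in (("module_top",.048),("module_low",.048),("torch",.16),("mug",.045)):
    s=silhouettes("top",n)
    for d in s[:2]:
        print(n,d["score"],d["centre"],rect(f,biggest(d["mask"]),z))
c=np.vstack([np.argwhere(m).min(0),np.argwhere(m).max(0)])-[[25],[-25]]
cv2.imwrite("pics/crop0.png",cv2.resize(f["img"][c[0,0]:c[1,0],c[0,1]:c[1,1],::-1],None,fx=5,fy=5,interpolation=cv2.INTER_CUBIC)[:600,:800])
for az in ("torch",):
    print([onplane(f,p,.16) for p in [(445,256)]], onplane(f,(437,222),.12))
E
```

```text
green (array([0.53488257, 0.11911779]), (135.0877685546875, 63.25891876220703), np.float64(0.276161349504756))
1382
blue (array([ 0.53299792, -0.10871291]), (168.26104736328125, 88.5287857055664), np.float64(0.10272981618601734)) 1081
module_top 0.79 [176.2, 235.5] (array([0.46591907, 0.28130237]), (128.4438934326172, 60.45673370361328), np.float64(0.26738480226385897))
module_low 0.96 [336.6, 209.2] (array([ 0.53113556, -0.11283992]), (131.55796813964844, 62.02254867553711), np.float64(0.10909302349184136))
torch 0.82 [438.0, 257.9] (array([ 0.4029483 , -0.32885675]), (58.557674407958984, 32.4771614074707), np.float64(-1.1646578023921694))
mug 0.73 [392.6, 140.6] (array([ 0.70339893, -0.2625087 ]), (112.05012512207031, 95.83094024658203), np.float64(-0.03281147621032125))
mug 0.3 [436.5, 259.1] (array([ 0.41260712, -0.35672983]), (65.82643127441406, 37.10658645629883), np.float64(-1.164658468182442))
[array([[ 0.40523739, -0.34136296,  0.16      ]])] [[ 0.48629935 -0.33802588  0.12      ]]
```

View pics/crop0.png

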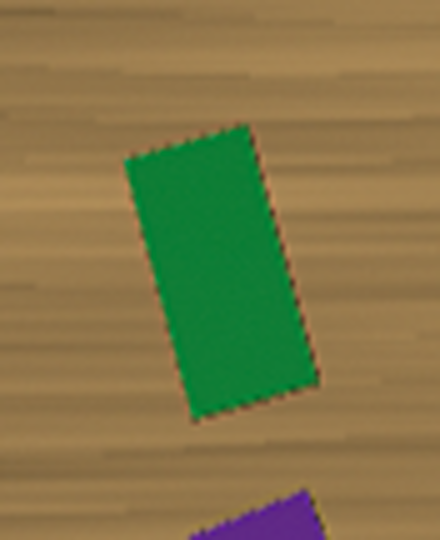

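The crop shows the plain green plate, with the purple one separate below it. I'll measure the sheet, stand and module from two wrist positions each.

```bash
python3 - <<'E'
from h import *
import json
# two views over green/stand, and module
def view(xy,yaw,z,name):
    for y in (yaw+np.pi/2,yaw-np.pi/2):
        q=ik([xy[0],xy[1],z],down(y)); print(name,"yaw",round(y,2),None if q is None else q.round(2))
def corners(f,m):
    c=max(cv2.findContours(m.astype(np.uint8),cv2.RETR_EXTERNAL,cv2.CHAIN_APPROX_NONE)[0],key=cv2.contourArea)
    return cv2.boxPoints(cv2.minAreaRect(c))
view((.53,.12),.276,.25,"sheet");view((.53,-.11),.103,.25,"low");view((.466,.281),.267,.25,"mod");view((.405,-.34),0.1,.2,"torch")
V=[]
for i,(x,y,yaw) in enumerate([(.47,-.10,.103),(.44,.02,.103),(.47,.14,.276),(.43,.24,.276)]):
    movep([x,y,.24],down(yaw+np.pi/2)); f=cam("wrist"); V.append(f); save(f,f"w{i}")
    g=green(f);
    if g is not None and g.sum()>500: print(i,"green",rect(f,g,.035),g.sum(),corners(f,g).round(1).tolist())
    b=blue(f)
    if b is not None and b.sum()>500: print(i,"blue",rect(f,b,.008),b.sum())
    for n in ("module_top","module_low"):
        for d in silhouettes("wrist",n)[:2]:
            m=biggest(d["mask"]);print(i,n,d["score"],d["centre"],rect(f,m,.048),m.sum())
print(get_state()["clock"])
import pickle;pickle.dump(V,open("V.pkl","wb"))
E
```

```text
sheet yaw 1.85 [ 0.09  0.3  -0.18  1.09 -0.   -0.19]
sheet yaw -1.29 [ 0.09  0.3  -0.18  1.09 -0.    2.95]
low yaw 1.67 [-0.34  0.3  -0.18  1.09  0.   -0.44]
low yaw -1.47 [-0.34  0.3  -0.18  1.09  0.    2.7 ]
mod yaw 1.84 [ 0.41  0.3  -0.18  1.09  0.    0.14]
mod yaw -1.3 [ 0.41  0.3  -0.18  1.09  0.   -3.  ]
torch yaw 1.67 [-0.84  0.31 -0.3   0.96  0.   -0.94]
torch yaw -1.47 [-0.84  0.31 -0.3   0.96  0.    2.2 ]
0 green (array([0.53690887, 0.11943894]), (137.48748779296875, 63.671810150146484), np.float64(0.2773493523775267)) 4699 [[457.3999938964844, 195.1999969482422], [509.79998779296875, 192.89999389648438], [514.2000122070312, 293.5], [461.79998779296875, 295.79998779296875]]
0 blue (array([ 0.53345953, -0.10668039]), (165.0590362548828, 84.7984619140625), np.float64(0.10349637381628303)) 2442
0 module_top 0.72 [621.1, 215.1] (array([0.47461819, 0.25990793]), (133.65719604492188, 46.68895721435547), np.float64(0.39097688200079717)) 3506
0 module_low 0.63 [302.5, 226.2] (array([ 0.53343799, -0.11078354]), (128.6711883544922, 55.81209182739258), np.float64(0.13152018546642796))
[... 1384 characters left out ...]
n (array([0.53575549, 0.12143774]), (132.68588256835938, 63.14630889892578), np.float64(0.27723848165239534)) 3872 [[175.60000610351562, 182.10000610351562], [226.39999389648438, 177.10000610351562], [236.6999969482422, 279.79998779296875], [185.89999389648438, 284.8999938964844]]
3 blue (array([ 0.53347424, -0.1049276 ]), (166.43946838378906, 91.37657928466797), np.float64(0.10646446685117635)) 5016
3 module_top 0.61 [347.1, 218.9] (array([0.46767532, 0.28532059]), (127.66162109375, 56.01818084716797), np.float64(0.26741767565856467)) 4638
3 module_low 0.81 [18.7, 190.2] (array([ 0.53195709, -0.09563249]), (129.52114868164062, 57.99298858642578), np.float64(0.10306239507189781)) 4551
5.6417
```

```bash
python3 - <<'E'
from h import *
import pickle
V=pickle.load(open("V.pkl","rb"))
# sheet: triangulate matched corners over views
def box(m):
    c=max(cv2.findContours(m.astype(np.uint8),cv2.RETR_EXTERNAL,cv2.CHAIN_APPROX_NONE)[0],key=cv2.contourArea)
    b=cv2.boxPoints(cv2.minAreaRect(c)); return b[np.argsort(np.arctan2(*(b-b.mean(0)).T[::-1]))]
B=[box(green(f)) for f in V]
P=[]
for k in range(4):
    x,r=tri([(V[i],B[i][k]) for i in range(4)]);P.append(x);print("sheet corner",x.round(4),np.round(r,4))
P=np.array(P);print("centre",P.mean(0))
# yellow LEDs of modules: centroid
for i,f in enumerate(V):
    h=hsv(f); m=((h[...,0]>18)&(h[...,0]<32)&(h[...,1]>150)&(h[...,2]>140)).astype(np.uint8)
    n,l,st,c=cv2.connectedComponentsWithStats(m); print(i,[(c[j].round(1).tolist(),int(st[j,4])) for j in range(1,n) if st[j,4]>4])
im=np.vstack([V[0]["img"],V[3]["img"]])[:,:,::-1]; cv2.imwrite("pics/wv.png",cv2.resize(im,None,fx=.75,fy=.75))
E
```

```text
sheet corner [0.4788 0.0719 0.0307] [0.0059 0.0008 0.0021 0.0031]
sheet corner [0.4614 0.1313 0.0342] [0.0013 0.0009 0.0012 0.0034]
sheet corner [0.59   0.1707 0.0395] [0.005  0.0029 0.0021 0.0021]
sheet corner [0.6102 0.1069 0.0368] [0.0022 0.0024 0.0021 0.0043]
centre [0.53511432 0.12021502 0.03530968]
0 [([304.5, 197.6], 23), ([305.2, 212.0], 23), ([306.0, 226.5], 20), ([638.0, 234.5], 12), ([306.4, 240.0], 21), ([637.1, 247.6], 19), ([307.0, 253.5], 20), ([307.6, 266.5], 17), ([392.6, 347.9], 89)]
1 [([536.9, 191.9], 24), ([536.6, 206.3], 24), ([201.2, 211.4], 18), ([536.0, 220.5], 20), ([203.5, 225.5], 16), ([535.2, 234.4], 20), ([205.4, 239.4], 15), ([535.1, 247.6], 19), ([207.4, 252.6], 15), ([534.1, 260.6], 19)]
2 [([92.6, 137.1], 29), ([93.5, 153.5], 32), ([94.5, 169.0], 28), ([442.6, 176.9], 27), ([95.5, 184.3], 27), ([440.8, 192.0], 25), ([96.4, 199.2], 26), ([439.0, 206.8], 23), ([97.5, 213.8], 25), ([436.9, 220.9], 24), ([435.1, 234.9], 22), ([433.9, 248.4], 19)]
3 [([1.0, 148.0], 15), ([2.2, 163.6], 28), ([4.5, 179.0], 28), ([349.0, 186.0], 25), ([6.6, 193.9], 27), ([348.9, 200.9], 24), ([8.6, 208.2], 24), ([348.0, 215.5], 20), ([10.9, 222.4], 21), ([347.8, 229.4], 18), ([347.0, 243.5], 20), ([346.6, 256.5], 17)]
```

View pics/wv.png

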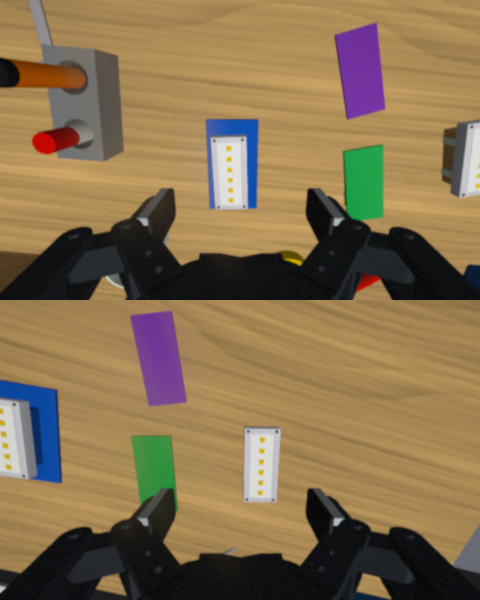

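Wrist views: stand with module at (300,230) in view 0, module_top at (347,220) in view 3; the green sheet is clear in views 1 and 2 and clipped by a finger in 0 and 3. I'll triangulate the LED rows.

```bash
python3 - <<'E'
from h import *
import pickle
V=pickle.load(open("V.pkl","rb"))
def leds(f,lo,hi):
    h=hsv(f); m=((h[...,0]>18)&(h[...,0]<32)&(h[...,1]>150)&(h[...,2]>140)).astype(np.uint8)
    n,l,st,c=cv2.connectedComponentsWithStats(m); return np.array([c[j] for j in range(1,n) if 14<st[j,4]<40 and lo<c[j][0]<hi])
low=[(V[0],leds(V[0],290,320)),(V[2],leds(V[2],80,110))]
top=[(V[1],leds(V[1],520,560)),(V[2],leds(V[2],420,460)),(V[3],leds(V[3],330,360))]
for n,L in (("low",low),("top",top)):
    print([len(p) for _,p in L])
    P=np.array([tri([(f,p[k]) for f,p in L])[0] for k in range(6)]); r=[tri([(f,p[k]) for f,p in L])[1] for k in range(6)]
    d=P[-1]-P[0]; print(n,P.mean(0).round(4),"yaw",np.arctan2(d[1],d[0]),np.arctan2(-d[1],-d[0]),"len",np.linalg.norm(d),"res",np.max(r).round(4), "z",P[:,2].round(4))
    for f,p in L: w=onplane(f,p,.048); print(w.mean(0).round(4), np.arctan2(*(w[0]-w[-1])[[1,0]]))
# white/grey body of module by silhouettes in 3 & 0 done earlier; sheet clear views
for i in (1,2): print(i,rect(V[i],green(V[i]),.035))
E
```

```text
[6, 6]
low [ 0.535  -0.1106  0.0484] yaw 0.13177665789193838 -3.009815995697855 len 0.09013652575186488 res 0.0001 z [0.0484 0.0484 0.0489 0.0483 0.0484 0.0482]
[ 0.5352 -0.1106  0.048 ] -3.009297334050485
[ 0.5352 -0.1109  0.048 ] -3.009225286788201
[6, 6, 6]
top [0.4688 0.2861 0.0483] yaw 0.27206559213378984 -2.8695270614560036 len 0.0899547347706845 res 0.0003 z [0.0485 0.048  0.0487 0.0477 0.0488 0.0479]
[0.4688 0.2863 0.048 ] -2.875970730320616
[0.469  0.2862 0.048 ] -2.871215041732072
[0.4689 0.2861 0.048 ] -2.870464689105015
1 (array([0.53564825, 0.12030309]), (135.36117553710938, 62.92525863647461), np.float64(0.28031474896181635))
2 (array([0.53572406, 0.12068729]), (134.27182006835938, 62.337677001953125), np.float64(0.2819045229745391))
```

Heights check out at 48.4 and 35.3 mm (expected 48 and 35), and the LED pitch is consistent. I'll pick the sheet and place it.

```bash
python3 - <<'E'
from h import *
s=np.array([.5357,.1205]);ys=.281+np.pi/2
l=np.array([.5351,-.1107]);yl=.132+np.pi/2
movep([*s,.12],down(ys))
print(move_l([*s,.010],.12,until_force=8))
g0=get_state();print(g0["position"])
grab(25); print("gap",get_state()["finger_gap"])
move_l([*s,.13],.15); print("gap",get_state()["finger_gap"])
f=cam("wrist");save(f,"held1")
movep([*l,.11],down(yl))
save(cam("scene"),"held1s")
print(get_state()["clock"])
E
```

```text
False
[0.53638959 0.12073481 0.010793  ]
gap 0.74125092818997
gap 0.7412041824949196
9.8333
```

View pics/held1.png

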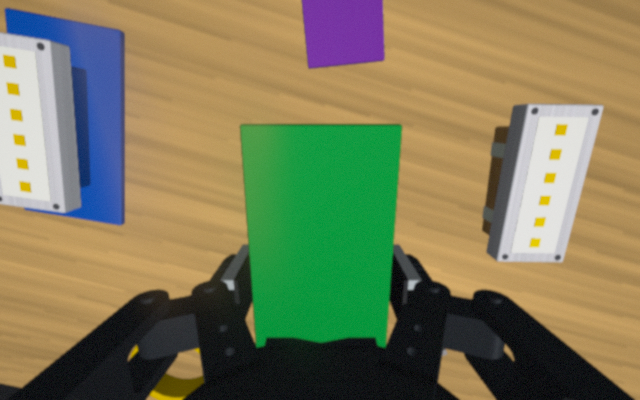

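View pics/held1s.png

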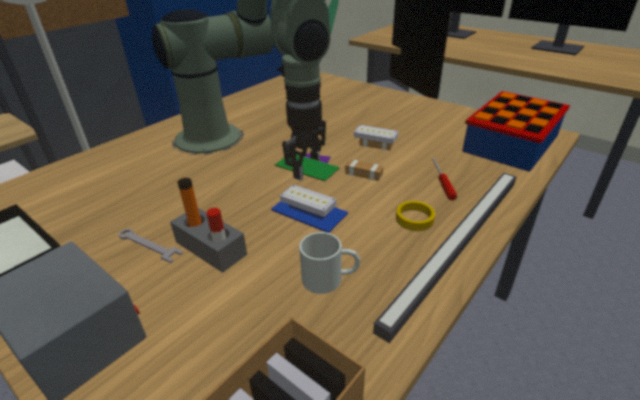

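The sheet is held level between the pads, with its near edge straight at row 125 from column 240 to 400. The gap reads 63 mm. Placing it now.

```bash
python3 - <<'E'
from h import *
l=np.array([.5351,-.1107]);yl=.132+np.pi/2
move_l([*l,.034],.12)
print(move_l([*l,.0265],.02,until_force=2.5), get_state()["position"],get_state()["contact_force"])
let_go()
move_l([*l,.12],.15)
movep([.44,.02,.24],down(.103+np.pi/2))
f=cam("wrist");save(f,"placed1");g=green(f);print(rect(f,g,.053),g.sum())
t=cam("top");save(t,"placed1t");g=green(t);print(rect(t,g,.053),g.sum());print("blue",rect(t,blue(t),.008))
print(get_state()["clock"])
E
```

```text
True [ 0.53592358 -0.11103379  0.02879301] [ 0.12883422 -0.07742773  3.91499811]
(array([ 0.53495636, -0.10929555]), (134.78968811035156, 63.497802734375), np.float64(0.142044074310418)) 3287
(array([ 0.53418152, -0.11119483]), (134.79745483398438, 63.05952453613281), np.float64(0.12995873250742246)) 1416
blue (array([ 0.53299792, -0.10871291]), (168.26104736328125, 88.5287857055664), np.float64(0.10272981618601734))
13.0167
```

View pics/placed1.png

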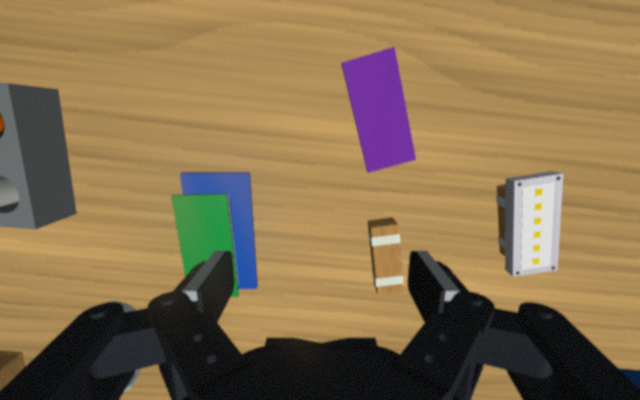

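The sheet sits at (0.5346, -0.111), within 1 mm and about 0.01 rad of the lower module, and the stand is unmoved. For module_top I'll grip high, so the fingertips stay above its underside and don't catch the wider sheet.

```bash
python3 - <<'E'
from h import *
s=np.array([.4683,.2859]);ys=.272+np.pi/2
movep([*s,.12],down(ys))
print(move_l([*s,.032],.12,until_force=8))
print(get_state()["position"])
grab(45); print("gap",get_state()["finger_gap"]*85)
move_l([*s,.12],.12); st=get_state();print("gap",st["finger_gap"]*85,st["contact_force"],st["wrist_torque"])
f=cam("wrist");save(f,"held2")
h=hsv(f); m=((h[...,0]>18)&(h[...,0]<32)&(h[...,1]>150)&(h[...,2]>140)).astype(np.uint8)
n,l,sx,c=cv2.connectedComponentsWithStats(m);print([(c[j].round(1).tolist(),int(sx[j,4])) for j in range(1,n) if sx[j,4]>10])
print(get_state()["clock"])
E
```

```text
False
[0.46899343 0.28592756 0.03268944]
gap 54.62026555462347
gap 54.47974510077206 [-0.24871827 -0.36208633 -3.0062515 ] [0.01203929 0.02625794 0.03511207]
[([320.9, 177.4], 267), ([320.5, 216.0], 239), ([320.5, 252.5], 221), ([320.6, 286.0], 185), ([320.5, 317.5], 168), ([16.6, 371.9], 266)]
16.35
```

View pics/held2.png

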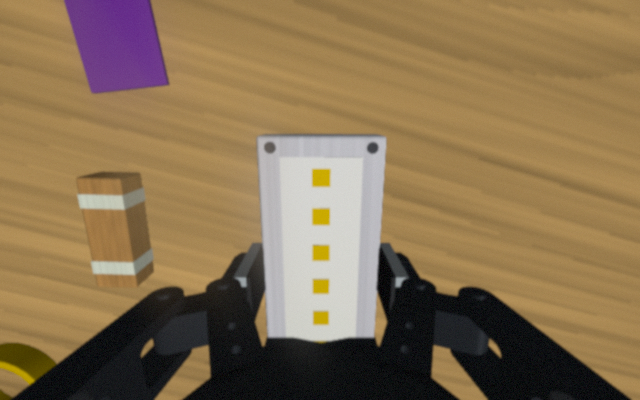

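The module is held square, with its LEDs in a straight column at 320.5. Placing it.

```bash
python3 - <<'E'
from h import *
l=np.array([.5342,-.1110]);yl=.133+np.pi/2
movep([*l,.13],down(yl))
move_l([*l,.062],.1)
print(move_l([*l,.0515],.02,until_force=3), get_state()["position"],get_state()["contact_force"])
let_go()
move_l([*l,.15],.15)
movep([.45,-.14,.25],down(.1+np.pi/2))
f=cam("wrist");save(f,"placed2")
t=cam("top");save(t,"placed2t");s=cam("scene");save(s,"placed2s")
for c,F in (("wrist",f),("top",t)):
    h=hsv(F); m=((h[...,0]>18)&(h[...,0]<32)&(h[...,1]>150)&(h[...,2]>140)).astype(np.uint8)
    n,lab,sx,cc=cv2.connectedComponentsWithStats(m)
    p=np.array([cc[j] for j in range(1,n)]);a=np.array([sx[j,4] for j in range(1,n)])
    w=onplane(F,p,.071) if len(p) else []
    print(c,[(x.round(4)[:2].tolist(),int(k)) for x,k in zip(w,a) if np.hypot(x[0]-.535,x[1]+.111)<.08 and k>2])
print(get_state()["clock"])
E
```

```text
True [ 0.53476859 -0.11121935  0.05608475] [-0.28331239 -0.60451288  4.73476394]
wrist [([0.4897, -0.116], 24), ([0.5076, -0.1138], 20), ([0.5257, -0.1117], 23), ([0.5434, -0.1096], 19), ([0.5612, -0.1066], 21), ([0.579, -0.1044], 19)]
top []
21.025
```

View pics/placed2.png

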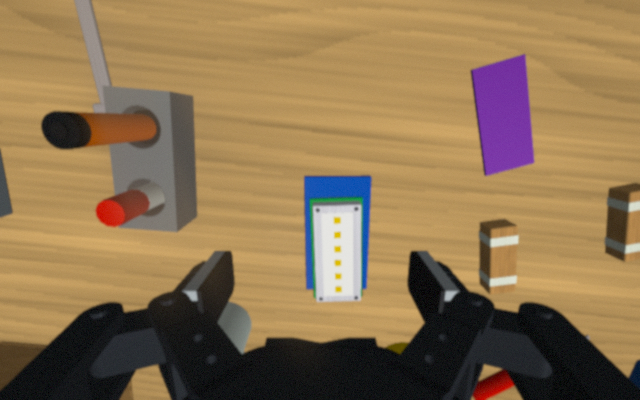

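View pics/placed2s.png

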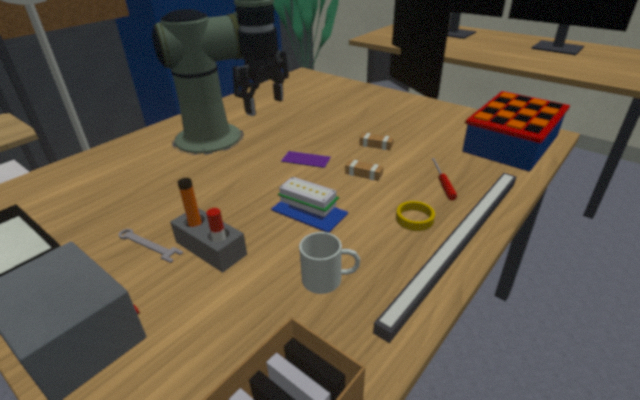

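The stack is complete and square, with the face centre at about (0.5345, -0.1107). Now I'll measure the torch from two wrist positions.

```bash
python3 - <<'E'
from h import *
V=[]
import pickle
for i,(x,y) in enumerate([(.35,-.30),(.37,-.22)]):
    movep([x,y,.30],down(.1+np.pi/2)); f=cam("wrist");V.append(f);save(f,f"t{i}")
    print(spot_in("wrist","torch")[:1],tip_of("wrist","torch")[:1],tip_of("wrist","marker")[:1],tip_of("wrist","holder")[:1])
pickle.dump(V,open("VT.pkl","wb"))
cv2.imwrite("pics/tt.png",cv2.resize(np.vstack([f["img"] for f in V])[:,:,::-1],None,fx=.75,fy=.75))
print(get_state()["clock"])
E
```

```text
[] [{'centre': [288.1, 203.9], 'score': 0.78}] [{'centre': [281.2, 251.5], 'score': 0.69}] [{'centre': [288.9, 226.0], 'score': 0.87}]
[] [{'centre': [234.1, 186.8], 'score': 0.82}] [{'centre': [231.7, 233.6], 'score': 0.6}] [{'centre': [240.0, 207.5], 'score': 0.84}]
22.75
```

View pics/tt.png

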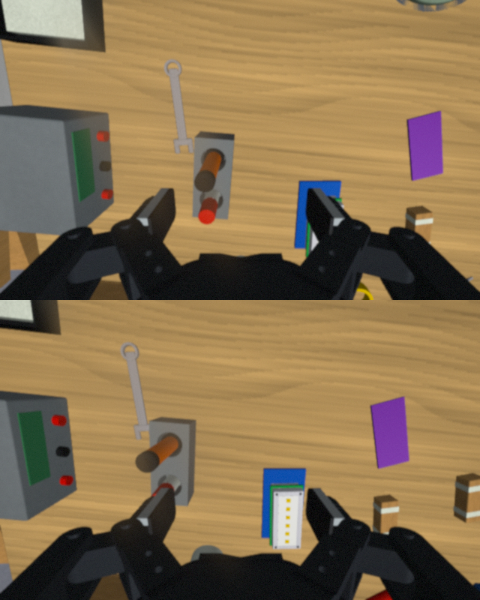

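```bash
python3 - <<'E'
from h import *
import pickle
V=pickle.load(open("VT.pkl","rb"))
out=[];ct=[]
for f,g,o in zip(V,[(274,241),(197,214)],[(288,226),(240,207)]):
    x,y=g; c=f["img"][y-40:y+40,x-40:x+50,::-1]; out.append(cv2.resize(c,None,fx=4.4,fy=5,interpolation=cv2.INTER_NEAREST))
    h=hsv(f); m=np.zeros((400,640),bool); m[y-22:y+22,x-22:x+22]=True
    m&=(f["img"].max(2)<80); m=biggest(m)
    c=cv2.findContours(m.astype(np.uint8),0,1)[0];c=max(c,key=cv2.contourArea);print(cv2.minEnclosingCircle(c),m.sum(),cv2.boundingRect(c))
    ct.append(cv2.minEnclosingCircle(c)[0])
cv2.imwrite("pics/tc.png",np.hstack(out))
print("tail?",tri(list(zip(V,ct))))
print("lens",tri([(V[0],(288.1,203.9)),(V[1],(234.1,186.8))]),"holder",tri([(V[0],(288.9,226)),(V[1],(240,207.5))]))
print("marker",tri([(V[0],(281.2,251.5)),(V[1],(231.7,233.6))]))
E
```

```text
((273.0970153808594, 241.15672302246094), 14.185589790344238) 588 (260, 227, 27, 29)
((197.74752807617188, 214.6287078857422), 14.091858863830566) 521 (187, 201, 25, 28)
tail? (array([ 0.40967336, -0.34277573,  0.15149594]), [np.float64(0.00036134720424456086), np.float64(0.000361347204244588)])
lens (array([ 0.40719557, -0.34101282,  0.02198665]), [np.float64(0.0014868650952524487), np.float64(0.0014868650952523767)]) holder (array([ 0.44873416, -0.33854765, -0.00283278]), [np.float64(0.001020470691853921), np.float64(0.0010204706918539475)])
marker (array([ 0.48835109, -0.34675498,  0.01073277]), [np.float64(0.000710531112237908), np.float64(0.0007105311122380312)])
```

View pics/tc.png

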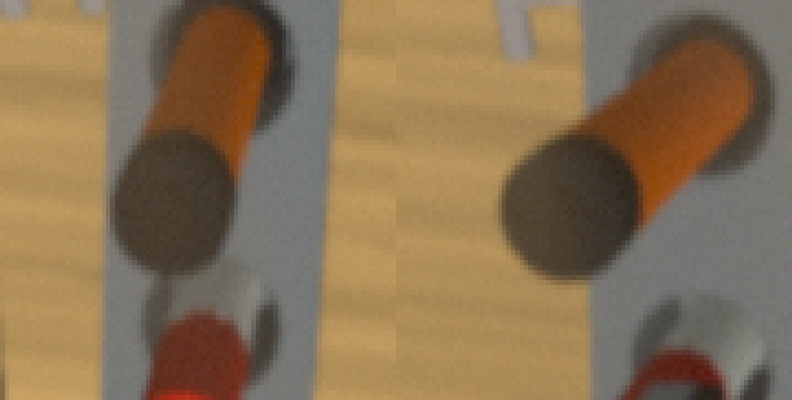

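The tail is at (0.4095, -0.342), the torch is upright, and the marker is 80 mm farther out in x, as it should be. Before grasping, I'll check IK for the final inspection pose.

```bash
python3 - <<'E'
from h import *
F=np.array([.5345,-.1107,.071]); az0=np.arctan2(F[1],F[0])
lim=np.array([[-2.65,2.65],[-.97,1.79],[-1.3,1.35],[-1.93,2.1],[-1.47,1.37],[-3.14,3.14]])
for sl in (40,45,50):
  for da in range(-180,180,30):
    a=az0+np.radians(da);s=np.radians(sl)
    d=np.array([np.sin(s)*np.cos(a),np.sin(s)*np.sin(a),-np.cos(s)])
    side=np.array([-np.sin(a),np.cos(a),0])
    for nm,x in (("perp",side),("-perp",-side),("in",np.cross(side,d)),("-in",-np.cross(side,d))):
        M=np.c_[x,np.cross(d,x),d]
        q=ik(F-.192*d,R.from_matrix(M).as_rotvec())
        if q is not None: print(sl,da,nm,(F-.192*d).round(3),q.round(2),"margin",np.min(np.r_[q-lim[:,0],lim[:,1]-q]).round(2))
E
```

```text
40 -120 perp [ 0.617 -0.019  0.218] [ 0.07  0.94  0.63  1.8  -0.46  2.5 ] margin 0.3
40 -120 -perp [ 0.617 -0.019  0.218] [ 0.07  0.94  0.63  1.8  -0.46 -0.64] margin 0.3
40 -120 in [ 0.617 -0.019  0.218] [ 0.07  0.94  0.63  1.8  -0.46  0.93] margin 0.3
40 -120 -in [ 0.617 -0.019  0.218] [ 0.07  0.94  0.63  1.8  -0.46 -2.21] margin 0.3
40 -90 perp [0.56  0.01  0.218] [ 0.21  0.61  0.03  1.31 -0.63  2.09] margin 0.79
40 -90 -perp [0.56  0.01  0.218] [ 0.21  0.61  0.03  1.31 -0.63 -1.05] margin 0.79
40 -90 in [0.56  0.01  0.218] [ 0.21  0.61  0.03  1.31 -0.63  0.52] margin 0.79
40 -90 -in [0.56  0.01  0.218] [ 0.21  0.61  0.03  1.31 -0.63 -2.62] margin 0.52
40 -60 perp [0.496 0.006 0.218] [ 0.26  0.26 -0.52  0.74 -0.7   1.49] margin 0.77
40 -60 -perp [0.496 0.006 0.218] [ 0.26  0.26 -0.52  0.74 -0.7  -1.65] margin 0.77
40 -60 in [0.496 0.006 0.218] [ 0.26  0.26 -0.52  0.74 -0.7  -0.08] margin 0.77
40 -60 -in [0.496 0.006 0.218] [ 0.26  0.26 -0.52  0.74 -0.7   3.06] margin 0.08
40 -30 perp [ 0.442 -0.029  0.218] [ 0.09 -0.12 -1.    0.18 -0.49  0.69] margin 0.3
40 -30 -perp [ 0.442 -0.02
[... 6193 characters left out ...]
3  0.44  0.87  0.11] margin 0.27
50 60 perp [ 0.437 -0.221  0.194] [-1.1   0.45 -0.45  1.08  0.79 -2.12] margin 0.58
50 60 -perp [ 0.437 -0.221  0.194] [-1.1   0.45 -0.45  1.08  0.79  1.02] margin 0.58
50 60 in [ 0.437 -0.221  0.194] [-1.1   0.45 -0.45  1.08  0.79  2.59] margin 0.55
50 60 -in [ 0.437 -0.221  0.194] [-1.1   0.45 -0.45  1.08  0.79 -0.55] margin 0.58
50 90 perp [ 0.505 -0.255  0.194] [-0.92  0.8   0.18  1.61  0.61 -2.51] margin 0.49
50 90 -perp [ 0.505 -0.255  0.194] [-0.92  0.8   0.18  1.61  0.61  0.63] margin 0.49
50 90 in [ 0.505 -0.255  0.194] [-0.92  0.8   0.18  1.61  0.61  2.2 ] margin 0.49
50 90 -in [ 0.505 -0.255  0.194] [-0.92  0.8   0.18  1.61  0.61 -0.94] margin 0.49
```

The 45° slant with azimuth +60° ("-in") has 0.63 rad of joint margin and is close to the grasp configuration. I'll grasp and draw the torch.

```bash
python3 - <<'E'
from h import *
t=np.array([.4085,-.3415]);y=1.53
movep([*t,.20],down(y))
print(move_l([*t,.102],.1,until_force=6),get_state()["position"])
grab(80); st=get_state();print("gap",st["finger_gap"]*85,st["position"])
move_l([*t,.24],.12); sleep(.3)
st=get_state();print("gap",st["finger_gap"]*85,st["position"],st["contact_force"],st["clock"])
save(cam("scene"),"t_lift"); save(cam("wrist"),"t_liftw")
E
```

```text
False [ 0.40893184 -0.34187851  0.10268587]
gap 26.2297311140918 [ 0.40866246 -0.34197487  0.10236846]
gap 26.179442322308283 [ 0.40838871 -0.34137205  0.23963348] [-0.05313676 -0.46248259 -2.13893804] 26.75
```

View pics/t_lift.png

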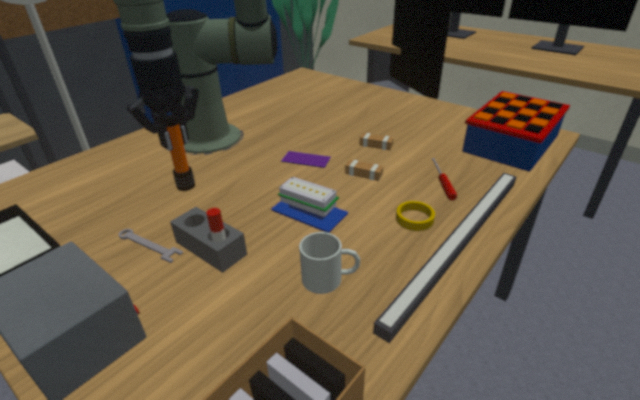

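View pics/t_liftw.png

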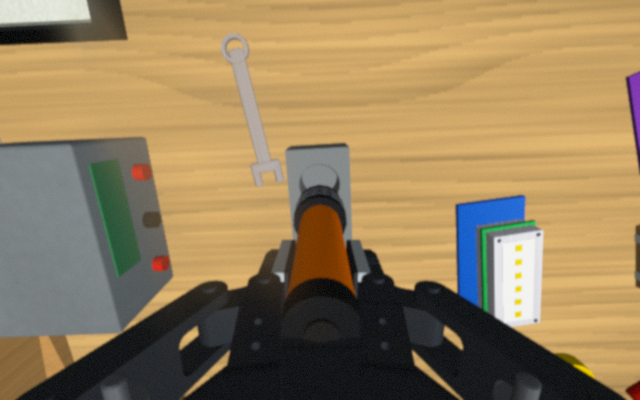

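The torch is out and in line with the tool; in the scene view its head is at (184,178), clear of the holder. Now to the inspection pose.

```bash
python3 - <<'E'
from h import *
F=np.array([.5345,-.1107,.071]); a=np.arctan2(F[1],F[0])+np.radians(60);s=np.radians(45)
d=np.array([np.sin(s)*np.cos(a),np.sin(s)*np.sin(a),-np.cos(s)]);side=np.array([-np.sin(a),np.cos(a),0]);x=-np.cross(side,d)
rv=R.from_matrix(np.c_[x,np.cross(d,x),d]).as_rotvec()
P=F-.192*d
movep(P-[0,0,-.08],rv)
move_l(P,.08); sleep(.5)
st=get_state();print(st["position"],P,st["finger_gap"]*85,st["contact_force"],st["clock"])
M=R.from_rotvec(st["eef_rot"]).as_matrix()
lens=st["position"]+.092*M[:,2];aim=lens+.1*M[:,2];print("lens",lens,"aim",aim,"err",np.linalg.norm(aim-F))
fs=[]
for n in("scene","top","wrist"):
    f=cam(n)
    C=np.linalg.inv(f["cam_to_world"]); 
    pr=[]
    for w in (lens,lens+M[:,2]*-.15,F):
        p=C[:3,:3]@w+C[:3,3];pr.append((f["fx"]*p[0]/p[2]+f["cx"],f["fy"]*p[1]/p[2]+f["cy"]))
    save(f,"fin_"+n,pr);print(n,np.round(pr).tolist(),[(q["centre"],q["score"]) for q in tip_of(n,"torch")[:1]])
    if n=="wrist":
        h=hsv(f); m=((h[...,0]>18)&(h[...,0]<32)&(h[...,1]>150)&(h[...,2]>140)).astype(np.uint8)
        nn,l,sx,cc=cv2.connectedComponentsWithStats(m)
        for k in range(1,nn):
            if sx[k,4]>4: print(onplane(f,cc[k],.071).round(4)[0,:2],sx[k,4])
E
```

```text
[ 0.44419627 -0.21207851  0.20681543] [ 0.44418345 -0.21206528  0.2067645 ] 26.144196860224376 [-0.76916757  0.467922   -1.06862833] 29.2333
lens [ 0.48747933 -0.16351228  0.1417624 ] aim [ 0.53452614 -0.1107229   0.07105257] err 6.302132342076001e-05
scene [[275.0, 164.0], [219.0, 125.0], [308.0, 187.0]] []
top [[362.0, 221.0], [407.0, 247.0], [336.0, 206.0]] [([361.7, 219.6], 0.59)]
wrist [[320.0, 207.0], [320.0, 333.0], [320.0, 183.0]] [([316.5, 208.8], 0.57)]
[ 0.49   -0.1158] 24
[ 0.5077 -0.1136] 23
[ 0.6725 -0.0244] 569
[ 0.5256 -0.1114] 16
[ 0.6783 -0.0245] 20
```

View pics/fin_scene.png

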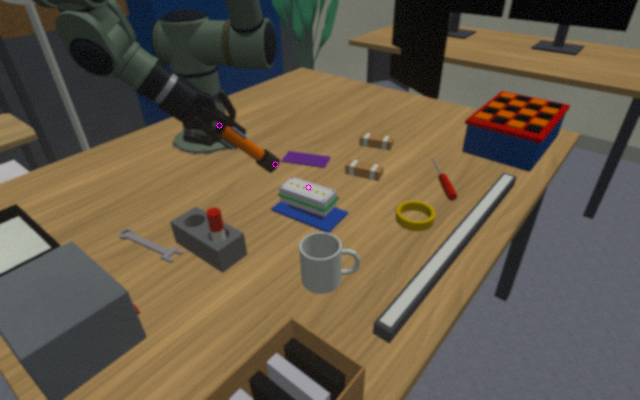

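View pics/fin_top.png

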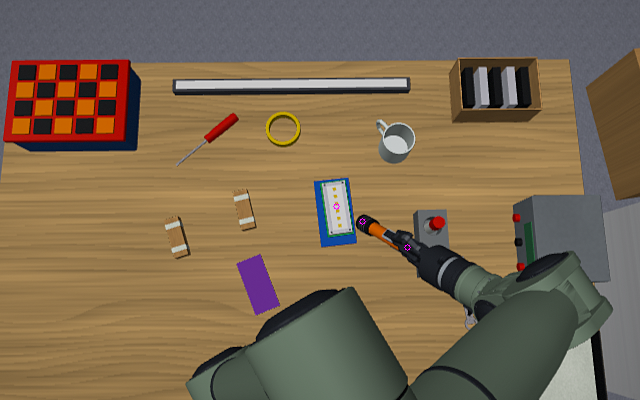

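View pics/fin_wrist.png

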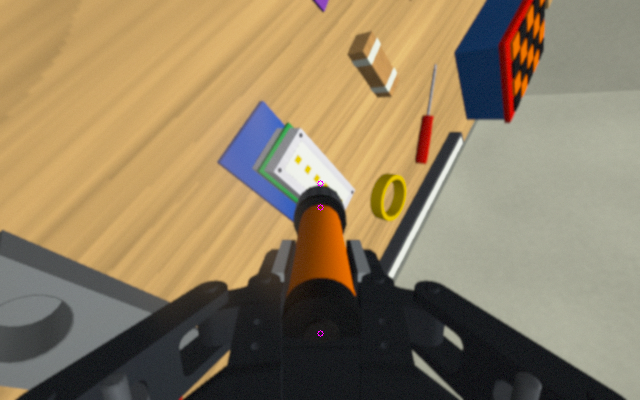

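All three views agree. The torch axis runs from the predicted tail to the predicted lens (scene 275,164; top 362,221), in line with the face centre (top 336,206). The stack's LEDs have not moved and the bystander objects are where they were. Handing in.

```bash
python3 - <<'E'
from h import *
s=get_state();print(s["clock"],abs(s["joint_velocities"]).max(),s["finger_gap"]*85)
sign_off()
E
```

```text
29.5333 0.0030882259883410136 26.093875791684233
the job is handed in; nothing more can be done
```

The job is handed in at 29.5 s of the 72 s allowed. The green sheet is on the lower module, the other module is on the sheet, and the torch is held over the stack at 45°. `sign_off` gave no verdict.

**Stack:**
- **Sheet:** it lies within about 1 mm and 0.01 rad of the lower module.
- **Upper module:** its lights put the face centre at (0.5345, -0.1107), within about 1 mm of the sheet's centre. They had not moved when I looked again at the end.
- **Fingers:** they let go cleanly both times.

**Torch:**
- **Slant and height:** tilted 45° from vertical, with the lens about 142 mm above the table and 100 mm from the face.
- **Aim:** the computed aim point falls on the face centre. That assumes the torch sits straight in the fingers, and the three camera views agree with it to about 5 pixels.
- **Hold:** steady grip at a 26 mm gap, clear of everything else.

**Checks that disagreed or failed:**
- The first torch-tail measurement came out at 151 mm instead of 160 mm, because the outline included the side of the cap.
- The LED check in the top camera found nothing.
- The lens finder found nothing in the last scene picture.

The marker, tape, screwdriver and mug look unmoved in the pictures. I saw the wrench unmoved after the torch was drawn; in the last top view the arm hides part of it.

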